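Put the seedling bench to bed for the night

TASK

Settle the seedling bench for the night: lower the black cover board squarely onto the stack of sown trays in the foil-wrapped tub on the right, feeling for the unknown top and setting it down gently before letting go, and dim the grow lamp on the left by rolling its edge wheel with a fingertip until the orange line stands level with the white pointers, never pressing the wheel so hard that its push switch clicks. Leave the plants and the other things on the bench where they are.

Things in the scene. Friction and masses are not known exactly. Their poses are not given: they have to be found in the camera images.
- cover_centre (a point): centre of the loose black cover board: flat plate 190 x 140 x 6 mm with an upright orange grip bar along its middle, 90 mm long, 16 mm thick, 34 mm above the plate; 40 mm tall in all, 0.25 to 0.5 kg, lying flat on the bench. The point is half-way up, 20 mm above the underside, on the middle of the grip bar; x along the long side and the bar, z up
- cover: the same cover board; origin at the centre of its underside; x along the long side and the grip bar, z up
- tub: fixed white tub in silver foil, 270 (x) x 220 (y) mm at the rim, 100 mm tall, 4 mm walls sloping in 18 mm to the floor. Origin: centre of its underside, on the bench. Centred in it, same axes: a stack of black sown trays, 190 (x) x 140 mm, flat top somewhere 45 to 85 mm up, not reported, giving 1 mm per 4 N, 5 mm at most. The cover goes on it, long sides in line, either way round
- lamp: fixed grow lamp; origin: centre of the base's underside, on the bench. White wedge base 130 (x) x 170 (y) x 82 mm, its sloping control face towards its -x, which looks to the middle of the bench: outward normal (-0.574, 0, 0.819), 35 degrees from vertical; up the slope is (0.819, 0, 0.574). A light bar 46 mm wide, 150 mm above the wheel, from y -12 to -292 mm, leaves no room for a gripper body straight above
- wheel_top (a point): outermost point of the dimmer's black ribbed edge wheel, mid-width; axes as lamp. Radius 28 mm, width 16 mm, axle along the lamp's y, 28 mm behind this point along the face normal. It stands 9 mm out of the sloping face, in truth 7.5 to 10.5 mm (not reported), in a slot between fixed shoulders 2.5 mm high that carry the white pointers; only this edge can be touched
- dimmer (a joint): wheel angle, 0 (darkest stop) to 4.7 rad (brightest stop), 2.2 to 3.6 at the start. Falls as the exposed rim is rolled down the slope towards the lamp's front (-x), rises when rolled up. At 0.90 the orange line on the rim is level with the white pointers, at the outermost point. Drags with about 0.08 N m, stays where left; a fingertip bearing on it with less than about 5 N may slip
- dimmer_push (a joint): how far the wheel is pressed in along the face normal, m: 0 at rest; on a spring: starts to move at about 2.4 N, then 4 N more per mm; the push switch clicks at 0.0025 (about 12 N); stop at 0.004
- cup_a: planted black net cup, 56 mm across, 55 mm tall with a small seedling on top, a bystander; origin at the centre of its underside
- cup_b: another planted net cup, a bystander
- cup_c: another planted net cup, a bystander
- sprayer: spray bottle, 76 mm across, 202 mm tall, a bystander; origin at the centre of its underside
- feed: green plant-feed bottle, 68 mm across, 190 mm tall, a bystander; origin at the centre of its underside
- trowel: hand trowel lying flat, 275 mm long along its x, 60 mm wide, 25 mm high, a bystander; origin near its middle on the bench
- ph_meter: yellow pocket meter lying flat, 150 mm long, 20 mm high, a bystander; origin at its middle on the bench

How it is judged:
On the way:
1. the cover rests on the stack, in line with it, while it is still held (contact force between cover and tub above 0.3 N and contact force between the fingers and cover above 0.5 N and horizontal distance between cover and tub below 0.015 m and angle between cover's own z axis and vertical below 0.1 rad), for 0.1 s.
At the end, for the whole second after the job is handed in: the cover lies flat and still on the stack, its centre within 15 mm of the middle of the tub and its long side within 8 degrees of the tub's; the dimmer wheel stands within 0.15 rad (4 mm at the rim) of the orange line, that is between 0.75 and 1.05 rad (horizontal distance between cover and tub below 0.015 m and angle between the x axis of cover and the x axis of tub, either way round below 0.14 rad and angle between cover's own z axis and vertical below 0.05 rad and contact force between cover and tub above 1 N and linear speed of cover below 0.01 m/s and value of joint dimmer between 0.75 and 1.05 rad); the robot touches nothing.
It fails at once if the dimmer wheel was pressed in until its switch clicked (value of joint dimmer_push above 0.0025 m).
It fails at once if the cover was pressed or dropped hard onto the stack (over 20 N) (contact force between cover and tub above 20 N).
It fails at once if a plant or another thing on the bench was shifted by more than 20 mm (distance of any of cup_a, cup_b, cup_c, sprayer, feed, trowel, ph_meter from where it was at the start of the episode above 0.02 m).
It also fails if it takes over 61 s, if anything falls off the work surface, if the arm or the gripper's body presses on something with over 40 N, if the wrist force passes 120 N, or if a joint passes its speed limit or range.

ROBOT

A 7-joint arm with a two-finger parallel gripper is mounted at the origin on the work surface. World frame = base frame: x ahead of the robot, y to its left, z up, the work surface at z = 0. Lengths are in m, angles in rad, forces in N, time in s.
With the tool pointing down it reaches from about 0.4 to 0.85 m from the base axis. Payload 10.4 kg.
Tool frame: the origin (TCP) lies between the finger pads; the fingertips stand 25 mm ahead of it and the grasp point (between the pads) lies 6 mm ahead of it; y points along the fingers, x is the direction in which the jaws open and shut, and the axes are right-handed (so a half turn about y gives the same grasp; the last joint's range is limited). The gripper opens to 85 mm and grips with 20 to 120 N. Pads are 22 mm wide; open, the fingers measure 114 mm over their backs; the gripper's body (76 mm by 85 mm) begins 54 mm behind the grasp point. The pads swing forward as they close: fully open they stand 13 mm farther back than shut.
Start: joints at [1.166, 0.332, -0.065, 1.46, 0.022, 1.35, -0.088], TCP at [0.233, -0.58, 0.256] pointing down, gripper open.
Joint ranges: [-2.6, 2.6], [-0.5, 2.12], [-1.47, 1.34], [0.16, 2.42], [-1.27, 4.41], [0.06, 2.06], [-2.6, 2.6]. Speed limits (rad/s): [2.22, 2.22, 2.79, 2.79, 3.14, 3.14, 3.14].

INTERFACE

Orientations are given as a rotation vector (axis times angle).
In Python, from rig import state, get_image, sign_off, outline_of, pinpoint gives the robot as it stands.
- The arm moves only by the tool carry_out, never from a script. Its argument "series" is a list of rows, each a list of 7 numbers: the turn, a rotation vector about the tool's x, y, z in rad, then the shift along the tool's x, y, z in m, then the closure in counts, from 0 (fully open) to 255 (shut). A call has 1 to 5 rows; each row is the pose to reach, as a shift and turn from the pose measured when the call began, along the tool's axes at that moment; what a row does not reach only later rows make up. A row lasts 1/8 s, in which the tool goes at most 62.5 mm and 10.7 degrees, less where a joint would pass 70% of its speed; a pose out of reach is approached as far as the arm can. A call with a gripper value outside its range is refused whole. The fingers move at their own pace and stop on an object; the grip force is fixed at half the most. Time passes only in rows, so rows that repeat a pose let the fingers close. It gives the time, the measured TCP pose, the force and the opening at its end, in the units of the state.
- state(): the state, without advancing time (a new reading comes with each control period).
- get_image(name): name is "side" or "top"; returns a dict with "img" (400x640x3 uint8, red, green, blue), "K" (3x3 intrinsics, pixels), "rvec" (rotation vector, rad) and "tvec" (3), from world to camera coordinates, as OpenCV has them. Camera axes: x right, y down, z forward; pixel columns grow to the right and rows downward; lengths in m; the calibration is good to about 2 mm. A picture is of the moment at which its call begins. There is no depth.
- sign_off(): hands the job in, once; it reports no verdict.
Trained networks look in the newest picture that a camera, given by its name, has taken for a name from the list of things; names that differ only in an ending like _2 or _b are one class to them, and where a whole thing is asked for, a point or a joint stands for the part that bears it (a point fixed in the world has none). Each returns a list of dicts, best first, with "p" (0 to 1); they miss things now and then, are a little off and sometimes report something else, mostly with a low value. They report only what shows in the picture. A call takes as long as a camera call.
- outline_of(camera, target): "mask" (400x640 bool, what is visible of it).
- pinpoint(camera, target): "point" ([x, y, z] in m, in world coordinates, good to about 4 mm: a listed point, or the origin of a listed thing).
The state is a dict: "time_s": time; "joints": joint angles; "qd": joint speeds; "joint_torque": joint torques, N m; "position": TCP position; "ee_rot": TCP orientation; "force": force on the tool from outside, world axes, zero at the start; "ft_torque": the same for the moment, N m; "width": opening from 0.0 (shut) to 1.0 (fully open).
Only numpy, scipy, OpenCV 4.12 (cv2) and the standard library are available. Lean on these libraries where they do the work, as an engineer would, in place of code of your own. Each camera call takes 0.05 s, during which the arm holds its last target.

## Working session

There is one attempt and no reset: what is moved stays moved. The work goes in short steps, Python scripts to look and compute and a tool call to move; the robot and the scene stay as the last step left them, time stands still between calls to the robot, and variables do not carry over. Pictures are saved under pics/ and viewed, and the job is handed in when it is done.

Besides the shell and the picture viewer there is one more tool, called after "Call:" as a command line: name --pt "numbers of a row" for each row, then --argument value for the rest. carry_out: Moves the arm, as the interface text tells. Its arguments: {"type":"object","properties":{"series":{"type":"array"}},"required":["series"]}

```bash
ls; mkdir -p pics
python3 - <<'E'
from rig import state,get_image,pinpoint
import cv2,numpy as np
s=state()
for k in s: print(k,np.round(s[k],4))
for c in("side","top"):
    d=get_image(c); cv2.imwrite(f"pics/{c}0.png",d["img"][:,:,::-1])
    print(c,d["K"],d["rvec"],d["tvec"])
    for n in["cover_centre","cover","tub","lamp","wheel_top","cup_a","sprayer","feed","trowel","ph_meter"]:
        try: print(n,[(round(r["p"],2),np.round(r["point"],3)) for r in pinpoint(c,n)][:4])
        except Exception as e: print(n,e)
print(state()["time_s"])
E
```

```text
pics
time_s 0.0
joints [ 1.1664  0.3329 -0.0647  1.461   0.0216  1.3499 -0.0885]
qd [-0.001   0.0014 -0.0003  0.0008  0.0013 -0.0006 -0.0006]
joint_torque [ 1.00000e-04 -6.25455e+01  4.91000e-02 -3.91605e+01  1.62000e-02
  9.90000e-03 -0.00000e+00]
position [ 0.2327 -0.5797  0.2555]
ee_rot [-1.3652  0.9244 -0.9224]
force [ 0.426   0.3019 -0.1752]
ft_torque [ 0.0106 -0.0034 -0.0489]
width 1.0019
side [[455.24151485   0.         316.28801489]
 [  0.         455.24151485 198.54038519]
 [  0.           0.           1.        ]] [ 2.10568623 -0.37096766  0.17333941] [-0.53046929  0.1612523   1.49485417]
cover_centre [(0.7, array([ 0.548, -0.004,  0.02 ]))]
cover [(0.85, array([ 0.546, -0.001, -0.003]))]
tub [(0.91, array([ 0.502, -0.327, -0.002]))]
lamp [(0.67, array([ 0.571,  0.297, -0.001])), (0.49, array([ 0.391, -0.573,  0.   ])), (0.17, array([ 0.505, -0.327,  0.   ]))]
wheel_top [(0.63, array([0.569, 0.292, 0.075])), (0.43, array([ 0.392, -0.574,  0.001]))]
cup_a [(0.77, array([ 0.763, -0.05 , -0.   ])), (0.54, array([0.758, 0.055, 0.004]))]
sprayer [(0.75, array([ 0.392, -0.575, -0
[... 265 characters left out ...]
        1.        ]] [ 2.11208245 -2.14348966  0.21687604] [-0.04596048  0.5263629   1.17086056]
cover_centre [(0.96, array([ 0.548, -0.006,  0.023]))]
cover [(0.77, array([ 0.544,  0.   , -0.001])), (0.56, array([0.758, 0.06 , 0.001]))]
tub [(0.76, array([ 0.503, -0.328,  0.003]))]
lamp [(0.86, array([0.574, 0.294, 0.003]))]
wheel_top [(0.69, array([0.57 , 0.287, 0.074]))]
cup_a [(0.76, array([0.361, 0.221, 0.001])), (0.6, array([ 0.764, -0.049,  0.001])), (0.53, array([0.76 , 0.06 , 0.001]))]
sprayer [(0.16, array([ 0.519, -0.569,  0.   ]))]
feed [(0.62, array([ 0.516, -0.572,  0.   ]))]
trowel [(0.65, array([ 0.282,  0.388, -0.001]))]
ph_meter [(0.63, array([ 0.55 ,  0.51 , -0.003]))]
1.1
```

View pics/side0.png

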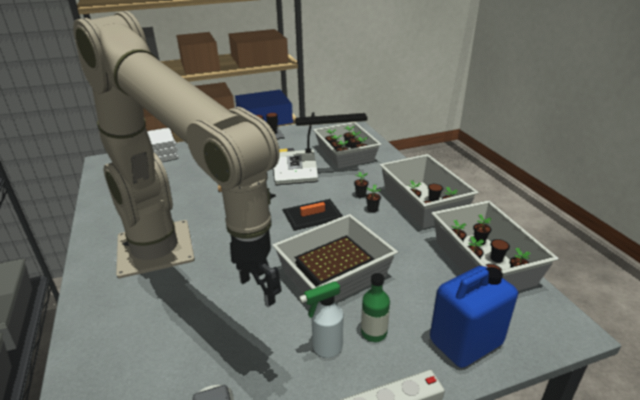

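View pics/top0.png

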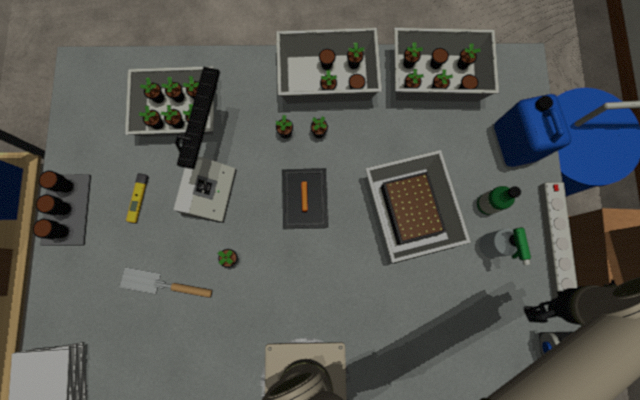

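The side view shows the cover at about (313,212), the tub at (335,255) and the lamp at (295,165). In the top view the cover's bar is at (305,197), the tub at (417,205) and the wheel at (204,186). Next I'll get yaw angles by fitting the masks.

```bash
cat > h.py <<'E'
import cv2,numpy as np
from scipy.optimize import minimize
from scipy.spatial.transform import Rotation as R
from rig import state,get_image,pinpoint,outline_of
def proj(d,P):
    return cv2.projectPoints(np.asarray(P,float).reshape(-1,1,3),np.array(d["rvec"],float),np.array(d["tvec"],float),np.array(d["K"]),None)[0].reshape(-1,2)
def pose(P,x,y,a,z=0):
    c,s=np.cos(a),np.sin(a);P=np.asarray(P,float)
    return np.c_[x+c*P[:,0]-s*P[:,1],y+s*P[:,0]+c*P[:,1],P[:,2]+z]
def box(lx,ly,z0,z1): return np.array([[sx*lx/2,sy*ly/2,z] for z in(z0,z1) for sx in(-1,1) for sy in(-1,1)])
def hullmask(d,hulls,S=4):
    m=np.zeros((400*S,640*S),np.uint8)
    for P in hulls:
        q=cv2.convexHull(((proj(d,P)+.5)*S-.5).astype(np.float32)); cv2.fillConvexPoly(m,np.round(q).astype(np.int32),1)
    return cv2.resize(m.astype(np.float32),(640,400),interpolation=cv2.INTER_AREA)
def fit(views,hulls,x0):
    def f(v):
        e=0
        for d,m in views:
            h=hullmask(d,[pose(P,*v) for P in hulls]); e+=np.abs(h-m).sum()/m.sum()
        return e
    best=None
    for da in(-.3,-.15,0,.15,.3):
        r=minimize(f,[x0[0],x0[1],x0[2]+da],method="Nelder-Mead",options=dict(initial_simplex=np.array([x0]*4)+np.array([[0,0,da],[.015,0,da],[0,.015,da],[0,0,da+.12]]),xatol=1e-4,fatol=1e-4))
        if best is None or r.fun<best.fun:best=r
    return best
E
cat > a.py <<'E'
from h import *
import pickle
D={c:get_image(c) for c in("top","side")}
M={}
for c in D:
    for n in("cover","tub","lamp"):
        o=outline_of(c,n); M[c,n]=o[0]["mask"] if o else None; print(c,n,[(round(r["p"],2),int(r["mask"].sum()),np.round(np.argwhere(r["mask"]).mean(0))) for r in o][:2])
pickle.dump((D,M),open("d.pkl","wb"))
for c in D:
    im=D[c]["img"][:,:,::-1].copy()
    for i,n in enumerate(("cover","tub","lamp")):
        if M[c,n] is None: continue
        cs,_=cv2.findContours(M[c,n].astype(np.uint8),0,2); cv2.drawContours(im,cs,-1,[(0,0,255),(0,255,0),(255,0,255)][i],1)
    x0,y0=(120,50) if c=="top" else (220,100)
    cr=im[y0:y0+220,x0:x0+370 if c=="top" else x0+200]
    M2=cv2.resize(cr,None,fx=2.1 if c=="top" else 2.7,fy=2.1 if c=="top" else 2.7,interpolation=2); cv2.imwrite(f"pics/{c}_m.png",M2); print(M2.shape)
V=lambda n,cs=("top","side"):[(D[c],M[c,n].astype(float)) for c in cs if M[c,n] is not None]
cov=[box(.19,.14,0,.006),box(.09,.016,0,.04)]
tub=[np.r_[box(.27,.22,.1,.1),box(.234,.184,0,0)]]
for n,h,x in(("cover",cov,[.546,-.003,0]),("tub",tub,[.503,-.328,.2])):
    for cs in(("top",),("side",),("top","side")):
        r=fit(V(n,cs),h,x);print(n,cs,np.round(r.x,4),round(r.fun,3))
E
python3 a.py
```

```text
top cover [(0.91, 2725, array([198., 305.])), (0.49, 300, array([128., 284.]))]
top tub [(0.72, 7876, array([206., 417.]))]
top lamp [(0.77, 4998, array([161., 203.]))]
side cover [(0.87, 1137, array([214., 312.]))]
side tub [(0.69, 6249, array([256., 335.])), (0.33, 1998, array([151., 307.]))]
side lamp [(0.68, 2000, array([151., 308.])), (0.56, 205, array([186., 361.]))]
(462, 777, 3)
(594, 540, 3)
cover ('top',) [ 0.5463 -0.0051  0.0039] 0.026
cover ('side',) [ 0.5477 -0.0024  0.0178] 0.101
cover ('top', 'side') [ 0.5467 -0.0042  0.0106] 0.135
tub ('top',) [ 0.5022 -0.3313  0.2385] 0.09
tub ('side',) [ 0.5074 -0.3229  0.2413] 0.134
tub ('top', 'side') [ 0.5059 -0.3241  0.2429] 0.229
```

View pics/top_m.png

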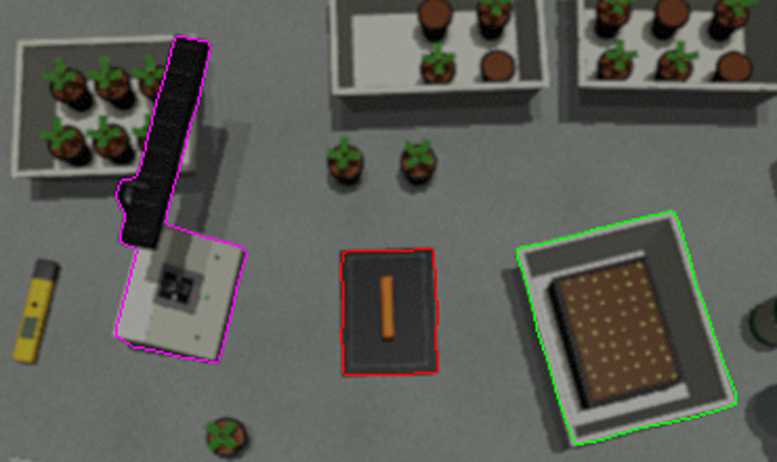

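View pics/side_m.png

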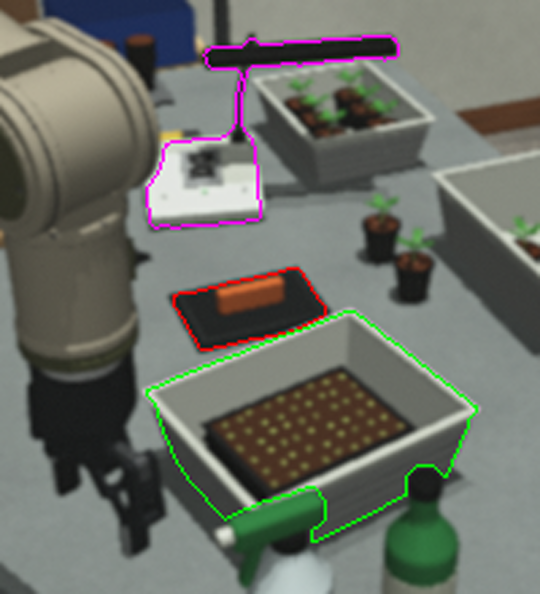

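```bash
cat > b.py <<'E'
from h import *
import pickle
D,M=pickle.load(open("d.pkl","rb"))
prof=[(-.065,0),(-.065,.023),(.019,.082),(.065,.082),(.065,0)]
W=np.array([[x,y,z] for x,z in prof for y in(-.085,.085)])
def hulls(v):
    bx=v[3]; B=box(.046,.28,.225,.24)+[bx,-.152,0]
    return [pose(W,*v[:3]),pose(B,*v[:3])]
def f(v):
    return sum(np.abs(hullmask(D[c],hulls(v))-M[c,"lamp"]).sum()/M[c,"lamp"].sum() for c in("top",))
best=None
for a in(1.1,1.25,1.4,1.55):
    x0=np.array([.572,.295,a,-.005]); r=minimize(f,x0,method="Nelder-Mead",options=dict(initial_simplex=np.vstack([x0]+[x0+e for e in np.diag([.01,.01,.1,.015])]),maxiter=400))
    if best is None or r.fun<best.fun:best=r
print(np.round(best.x,4),best.fun)
v=best.x; 
lx=np.array([np.cos(v[2]),np.sin(v[2]),0]);ly=np.array([-lx[1],lx[0],0])
for c in D:
    im=D[c]["img"][:,:,::-1].copy()
    for h in hulls(v): cv2.polylines(im,[np.round(cv2.convexHull(proj(D[c],h).astype(np.float32))).astype(int)],1,(0,0,255),1)
    x0,y0,w,h_=(160,50,100,180) if c=="top" else (260,100,120,100)
    cv2.imwrite(f"pics/{c}_l.png",cv2.resize(im[y0:y0+h_,x0:x0+w],None,fx=3.3,fy=3.3))
    im=D[c]["img"][:,:,::-1]
    x0,y0=(180,163) if c=="top" else (272,142)
    cv2.imwrite(f"pics/{c}_w.png",cv2.resize(im[y0:y0+45,x0:x0+50],None,fx=11,fy=11,interpolation=2))
for p in([.570,.287,.074],[.569,.292,.075]):
    d=np.array(p)-[v[0],v[1],0]; print("wheel in lamp",d@lx,d@ly,d[2])
E
python3 b.py
```

```text
[0.5695 0.2919 1.36   0.0077] 0.047481492597038814
wheel in lamp -0.00468394945004777 -0.0015007902692112372 0.074
wheel in lamp -3.835554865986645e-06 0.0005231993375126823 0.075
```

```bash
python3 -c "
import cv2,numpy as np
a=[cv2.imread('pics/'+n) for n in('top_l.png','top_w.png')]
print([x.shape for x in a])
h=590
a=[cv2.resize(x,(int(x.shape[1]*h/x.shape[0]),h)) if x.shape[0]>h else cv2.copyMakeBorder(x,0,h-x.shape[0],0,0,0) for x in a]
b=np.hstack(a);b=cv2.resize(b,None,fx=min(1,800/b.shape[1]),fy=min(1,800/b.shape[1]));cv2.imwrite('pics/comb1.png',b)
a=[cv2.imread('pics/'+n) for n in('side_l.png','side_w.png')]
a=[cv2.resize(x,(390,int(x.shape[0]*390/x.shape[1]))) for x in a];m=max(x.shape[0] for x in a)
cv2.imwrite('pics/comb2.png',np.hstack([cv2.copyMakeBorder(x,0,m-x.shape[0],0,0,0) for x in a]))
"
```

```text
[(594, 330, 3), (495, 550, 3)]
```

View pics/comb1.png

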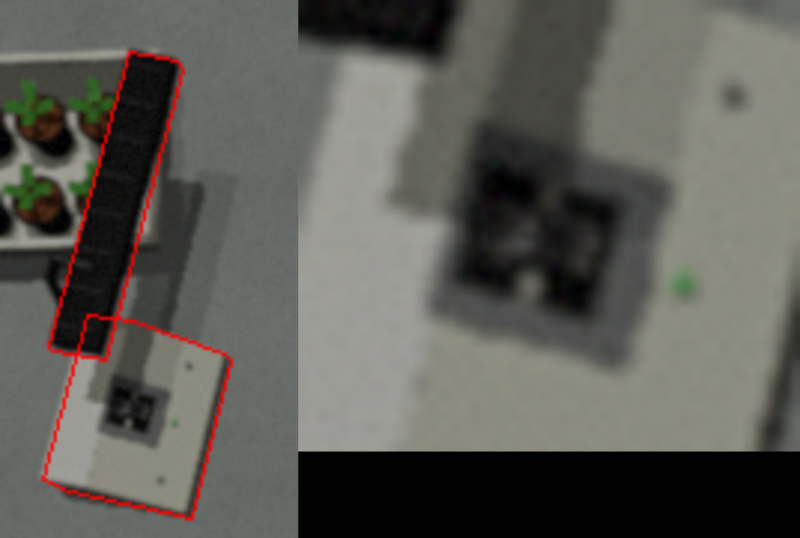

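View pics/comb2.png

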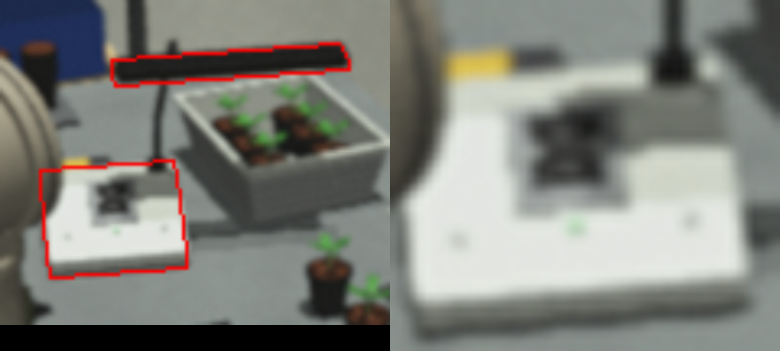

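```bash
cat >> h.py <<'E'
def axes(yv,xv):  # tool y (approach), tool x
    yv=np.array(yv,float);yv/=np.linalg.norm(yv);xv=np.array(xv,float);xv-=yv*(xv@yv);xv/=np.linalg.norm(xv)
    return np.c_[xv,yv,np.cross(xv,yv)]
def row(Rt,pt,s=None):
    s=s or state(); R0=R.from_rotvec(s["ee_rot"]).as_matrix()
    return np.round(np.r_[R.from_matrix(R0.T@Rt).as_rotvec(),R0.T@(np.array(pt)-np.array(s["position"]))],4).tolist()
def show():
    s=state();print("t",s["time_s"],"p",np.round(s["position"],4),"F",np.round(s["force"],2),"w",round(s["width"],3),"q",np.round(s["joints"],2));print(np.round(R.from_rotvec(s["ee_rot"]).as_matrix(),3).tolist());return s
E
python3 - <<'E'
from h import *
show()
for sg in(1,-1):
    Rt=axes([0,0,-1],[-.01*sg,sg,0]); print(sg,row(Rt,[.547,-.0045,.256]))
D=get_image("top"); print(proj(D,[[.5695,.2895,.0745]]))
E
```

```text
t 1.5 p [ 0.2329 -0.58    0.2563] F [-0.02  0.47  0.25] w 0.999 q [ 1.17  0.33 -0.06  1.46  0.02  1.35 -0.09]
[[0.373, 0.0, 0.928], [-0.928, -0.0, 0.373], [0.0, -1.0, 0.0]]
1 [0.0001, -2.7698, 0.0, -0.417, 0.0003, 0.5059]
-1 [-0.0, 0.3718, 0.0001, -0.417, 0.0003, 0.5059]
[[204.41404644 186.67034192]]
```

Call:
carry_out --pt "0 0.372 0 -0.417 0 0.506 0" --pt "0 0.372 0 -0.417 0 0.506 0" --pt "0 0.372 0 -0.417 0 0.506 0" --pt "0 0.372 0 -0.417 0 0.506 0" --pt "0 0.372 0 -0.417 0 0.506 0"

```text
time_s: 2.17
position: [0.3827, -0.3051, 0.2567]
ee_rot: [-1.214, 1.201, -1.203]
force: [1.0, -0.9, -0.3]
width: 1.0
```

Run:
```python
from h import *
show()
Rt=axes([0,0,-1],[.008,-1,0]); print(row(Rt,[.547,-.0045,.15]))
```

```text
t 2.175 p [ 0.3827 -0.3051  0.2567] F [ 1.   -0.94 -0.26] w 1.0 q [ 0.82  0.05 -0.24  1.8   0.01  1.3  -0.99]
[[0.01, 0.001, 1.0], [-1.0, -0.001, 0.01], [0.001, -1.0, 0.001]]
[-0.0006, 0.0018, 0.0008, -0.2991, 0.1065, 0.1671]
```

Call:
carry_out --pt "0 0.002 0 -0.299 0.106 0.167 0" --pt "0 0.002 0 -0.299 0.106 0.167 0" --pt "0 0.002 0 -0.299 0.106 0.167 0" --pt "0 0.002 0 -0.299 0.106 0.167 0" --pt "0 0.002 0 -0.299 0.106 0.167 0"

```text
time_s: 2.8
position: [0.5258, -0.0432, 0.1644]
ee_rot: [-1.212, 1.202, -1.205]
force: [0.9, -0.9, 1.3]
width: 0.998
```

Run:
```python
from h import *
show()
Rt=axes([0,0,-1],[.008,-1,0]); print(row(Rt,[.547,-.0045,.06]));print(row(Rt,[.547,-.0045,.036]))
```

```text
t 2.8 p [ 0.5258 -0.0432  0.1644] F [ 0.92 -0.94  1.27] w 0.998 q [ 0.45  0.23 -0.51  1.81  0.13  1.13 -1.67]
[[0.007, 0.002, 1.0], [-1.0, -0.001, 0.007], [0.001, -1.0, 0.002]]
[-0.0016, -0.0007, 0.0011, -0.0386, 0.1044, 0.0213]
[-0.0016, -0.0007, 0.0011, -0.0387, 0.1284, 0.0212]
```

Call:
carry_out --pt "-0.002 -0.001 0.001 -0.0386 0.03 0.021 0" --pt "-0.002 -0.001 0.001 -0.0386 0.08 0.021 0" --pt "-0.002 -0.001 0.001 -0.0387 0.115 0.021 0" --pt "-0.002 -0.001 0.001 -0.0387 0.126 0.021 0" --pt "-0.002 -0.001 0.001 -0.0387 0.127 0.021 0"

```text
time_s: 3.42
position: [0.5469, -0.0045, 0.0377]
ee_rot: [-1.213, 1.204, -1.203]
force: [0.6, 0.4, 0.1]
width: 1.005
```

Run:
```python
from h import *
show()
Rt=axes([0,0,-1],[.008,-1,0]); print(row(Rt,[.547,-.0045,.037]))
d=get_image("side");cv2.imwrite("pics/s1.png",cv2.resize(d["img"][150:280,240:400,::-1],None,fx=4,fy=4))
```

```text
t 3.425 p [ 0.5469 -0.0045  0.0377] F [0.56 0.4  0.06] w 1.005 q [ 0.34  0.44 -0.49  1.86  0.26  0.9  -1.83]
[[0.008, -0.0, 1.0], [-1.0, -0.0, 0.008], [0.0, -1.0, -0.0]]
[0.0004, 0.0, 0.0, -0.0, 0.0007, 0.0001]
```

View pics/s1.png

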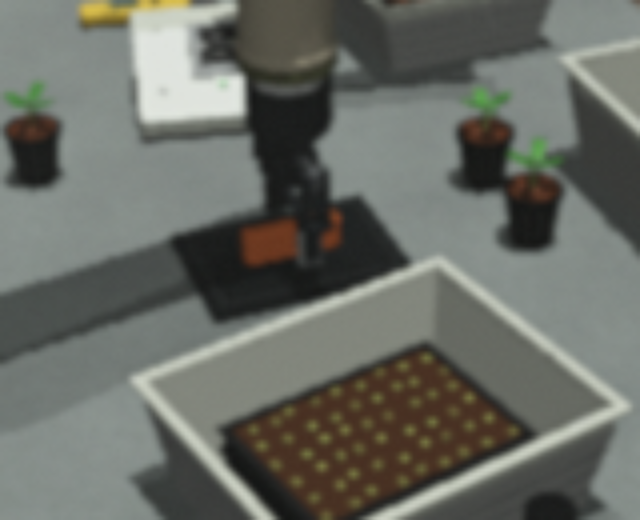

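Call:
carry_out --pt "0 0 0 0 0.0005 0 255" --pt "0 0 0 0 0.0005 0 255" --pt "0 0 0 0 0.0005 0 255" --pt "0 0 0 0 0.0005 0 255" --pt "0 0 0 0 0.0005 0 255"

```text
time_s: 4.1
position: [0.5478, -0.0042, 0.0384]
ee_rot: [-1.212, 1.202, -1.204]
force: [-1.0, 0.7, 6.2]
width: 0.177
```

Call:
carry_out --pt "0 0 0 0 0 0 255" --pt "0 0 0 0 0 0 255" --pt "0 0 0 0 -0.03 0 255" --pt "0 0 0 0 -0.08 0 255" --pt "0 0 0 0 -0.12 0 255"

```text
time_s: 4.72
position: [0.5473, -0.0044, 0.1595]
ee_rot: [-1.212, 1.202, -1.204]
force: [0.6, -1.1, -2.8]
width: 0.175
```

Run:
```python
from h import *
s=show()
d=get_image("side");cv2.imwrite("pics/s2.png",cv2.resize(d["img"][100:280,220:400,::-1],None,fx=3.3,fy=3.3))
t=get_image("top");cv2.imwrite("pics/t2.png",cv2.resize(t["img"][100:280,220:480,::-1],None,fx=3,fy=3))
for c in("top","side"):print(c,[(round(r["p"],2),np.round(r["point"],3)) for n in("cover_centre","cover") for r in pinpoint(c,n)][:4])
Rt=axes([0,0,-1],[np.sin(.24),-np.cos(.24),0]); print(row(Rt,[.504,-.327,.25]))
```

```text
t 4.725 p [ 0.5473 -0.0044  0.1595] F [ 0.65 -1.08 -2.83] w 0.175 q [ 0.39  0.28 -0.53  1.77  0.16  1.13 -1.76]
[[0.008, 0.001, 1.0], [-1.0, -0.0, 0.008], [0.0, -1.0, 0.001]]
top []
side [(0.81, array([ 0.543, -0.003,  0.142])), (0.74, array([ 0.547, -0.005,  0.122]))]
[0.0013, -0.232, -0.0002, 0.3221, -0.0934, -0.0452]
```

View pics/s2.png

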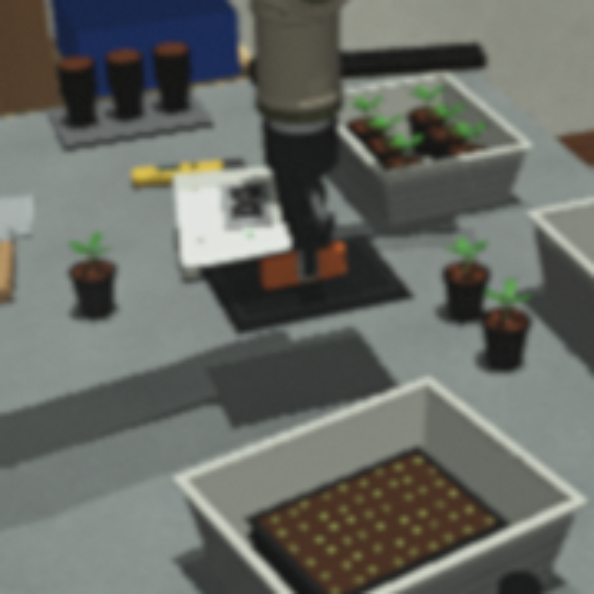

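View pics/t2.png

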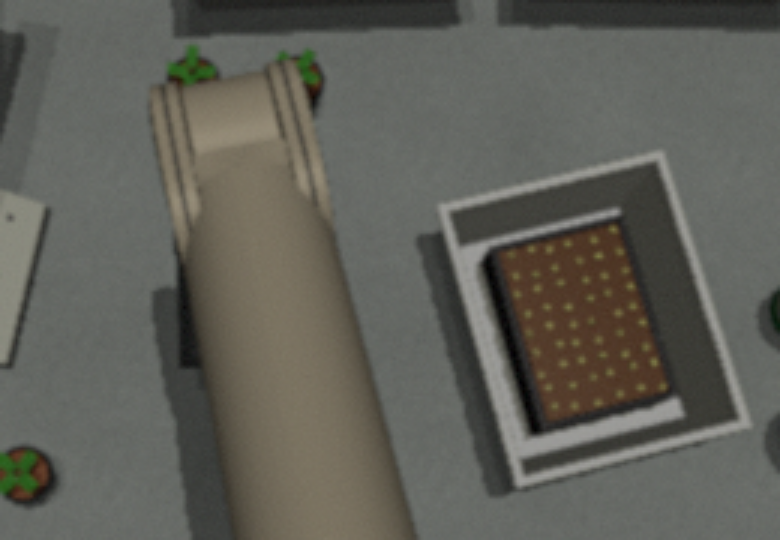

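Run:
```python
from h import *
from scipy.optimize import least_squares
d={"side":get_image("side"),"top":get_image("top")}
t=lambda P:np.array(P)/3+[220,100]
u=lambda P:np.array(P)/3.3+[220,100]
rt,tt=t([(442,208),(660,155),(747,427),(520,487)]),t([(497,247),(620,215),(673,392),(545,430)])
rs,ts=u([(180,481),(428,381),(581,498)]),u([(255,521),(418,450),(502,522)])
# corner order (local sx,sy): top-left in image=+x+y, top-right=+x-y, br=-x-y, bl=-x+y
C=np.array([[1,1],[1,-1],[-1,-1],[-1,1]])/2
def f(v):
    x,y,a,h=v
    rim=pose(np.c_[C*[.27,.22],[.1]*4],x,y,a);tr=pose(np.c_[C*[.19,.14],[h]*4],x,y,a)
    # side: left=-x+y, back=+x+y, right=+x-y
    i=[3,0,1]
    return np.r_[proj(d["top"],rim)-rt,proj(d["top"],tr)-tt,proj(d["side"],rim[i])-rs,proj(d["side"],tr[i])-ts].ravel()
r=least_squares(f,[.504,-.327,.24,.06]);print(np.round(r.x,4));print(np.round(r.fun.reshape(-1,2),1).tolist())
print(np.sqrt(np.diag(np.linalg.inv(r.jac.T@r.jac))))
```

```text
[ 0.503  -0.3302  0.2336  0.0614]
[[0.8, 0.1], [-0.1, 0.2], [-0.5, -1.7], [0.6, -2.4], [-2.7, -0.1], [0.8, -0.4], [2.1, 1.3], [-0.9, 0.4], [-0.1, -0.7], [-0.4, 0.0], [-0.9, 0.6], [-3.4, -0.2], [-0.4, -0.7], [2.4, 1.5]]
[0.00083886 0.00090063 0.00593607 0.00205938]
```

Run:
```python
from h import *
s=show()
Rt=axes([0,0,-1],[np.sin(.236),-np.cos(.236),0]); print(row(Rt,[.503,-.329,.18]))
```

```text
t 5.125 p [ 0.5466 -0.0044  0.1567] F [-0.39 -0.4  -4.4 ] w 0.175 q [ 0.38  0.29 -0.53  1.77  0.16  1.13 -1.76]
[[0.008, -0.001, 1.0], [-1.0, 0.0, 0.008], [-0.0, -1.0, -0.001]]
[0.0012, -0.2279, -0.0004, 0.3243, -0.0234, -0.0463]
```

Call:
carry_out --pt "0 -0.08 0 0.06 -0.024 -0.009 255" --pt "0 -0.14 0 0.12 -0.024 -0.017 255" --pt "0 -0.2 0 0.18 -0.024 -0.026 255" --pt "0 -0.228 0 0.24 -0.024 -0.035 255" --pt "0 -0.228 0 0.3 -0.024 -0.043 255"

```text
time_s: 5.75
position: [0.5052, -0.3064, 0.1795]
ee_rot: [-1.313, 1.035, -1.031]
force: [0.7, -0.4, -3.3]
width: 0.174
```

Run:
```python
from h import *
s=show()
Rt=axes([0,0,-1],[np.sin(.236),-np.cos(.236),0]); print(row(Rt,[.503,-.329,.14]))
```

```text
t 5.75 p [ 0.5052 -0.3064  0.1795] F [ 0.71 -0.37 -3.26] w 0.174 q [ 0.78  0.34 -0.38  1.63  0.13  1.2  -0.96]
[[0.234, -0.003, 0.972], [-0.972, 0.001, 0.234], [-0.002, -1.0, -0.002]]
[0.0022, 0.0007, -0.0016, 0.0215, 0.0395, -0.0074]
```

Call:
carry_out --pt "0.002 0.001 -0.002 0.0215 0.005 -0.0074 255" --pt "0.002 0.001 -0.002 0.0215 0.03 -0.0074 255" --pt "0.002 0.001 -0.002 0.0215 0.05 -0.0074 255" --pt "0.002 0.001 -0.002 0.0215 0.055 -0.0074 255" --pt "0.002 0.001 -0.002 0.0215 0.055 -0.0074 255"

```text
time_s: 6.38
position: [0.5031, -0.3283, 0.1244]
ee_rot: [-1.312, 1.033, -1.033]
force: [-0.3, 0.9, -3.4]
width: 0.176
```

Run:
```python
from h import *
s=show()
d=get_image("side");t=get_image("top")
cv2.imwrite("pics/s3.png",cv2.resize(d["img"][190:310,250:410,::-1],None,fx=4.5,fy=4.5,interpolation=2))
cv2.imwrite("pics/t3.png",cv2.resize(t["img"][140:270,350:480,::-1],None,fx=4.5,fy=4.5,interpolation=2))
for c in("top","side"):print(c,[(n,round(r["p"],2),np.round(r["point"],3)) for n in("cover_centre","cover","tub") for r in pinpoint(c,n)][:4])
s=show()
```

```text
t 6.375 p [ 0.5031 -0.3283  0.1244] F [-0.34  0.93 -3.4 ] w 0.176 q [ 0.79  0.41 -0.36  1.66  0.16  1.1  -0.95]
[[0.234, -0.0, 0.972], [-0.972, -0.0, 0.234], [-0.0, -1.0, -0.0]]
top [('cover_centre', 0.66, array([ 0.502, -0.33 ,  0.111])), ('cover', 0.8, array([ 0.5  , -0.33 ,  0.088])), ('tub', 0.46, array([ 0.278,  0.389, -0.001]))]
side [('cover_centre', 0.62, array([ 0.503, -0.328,  0.108])), ('cover', 0.75, array([ 0.502, -0.327,  0.086])), ('cover', 0.25, array([ 0.761, -0.048,  0.002])), ('tub', 0.78, array([ 0.501, -0.33 , -0.002]))]
t 6.775 p [ 0.503  -0.3291  0.1249] F [-0.2  -0.91 -3.34] w 0.171 q [ 0.8   0.41 -0.36  1.66  0.16  1.1  -0.95]
[[0.233, 0.0, 0.972], [-0.972, -0.001, 0.233], [0.001, -1.0, 0.0]]
```

View pics/s3.png

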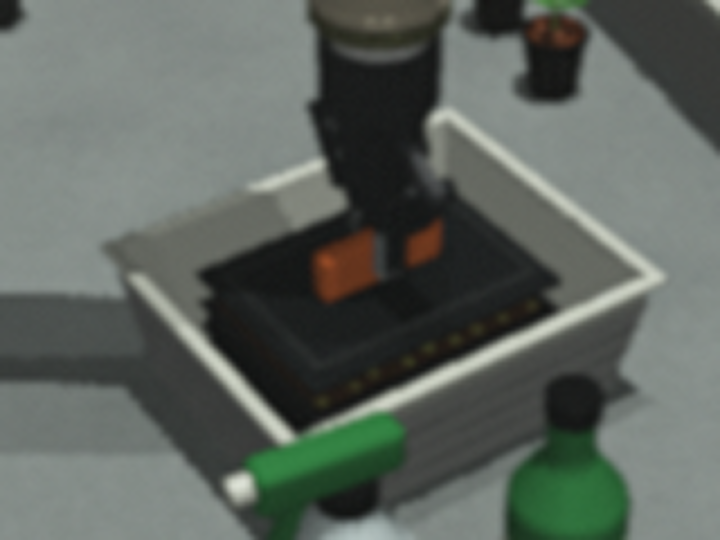

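View pics/t3.png

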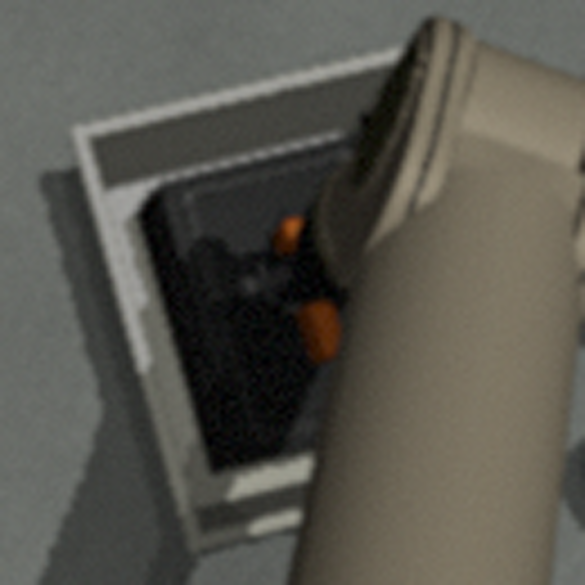

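Call:
carry_out --pt "0 0 0 0 0.006 0 255" --pt "0 0 0 0 0.012 0 255" --pt "0 0 0 0 0.015 0 255" --pt "0 0 0 0 0.017 0 255" --pt "0 0 0 0 0.018 0 255"

```text
time_s: 7.4
position: [0.503, -0.3291, 0.1068]
ee_rot: [-1.312, 1.033, -1.034]
force: [0.0, 0.7, -2.9]
width: 0.174
```

Call:
carry_out --pt "0 0 0 0 0.001 0 255" --pt "0 0 0 0 0.002 0 255" --pt "0 0 0 0 0.003 0 255" --pt "0 0 0 0 0.0035 0 255" --pt "0 0 0 0 0.0035 0 255"

```text
time_s: 8.02
position: [0.5031, -0.3291, 0.1034]
ee_rot: [-1.312, 1.033, -1.035]
force: [-0.7, 0.8, -1.4]
width: 0.177
```

Call:
carry_out --pt "0 0 0 0 0.0005 0 255" --pt "0 0 0 0 0.001 0 255" --pt "0 0 0 0 0.0015 0 255"

```text
time_s: 8.4
position: [0.5031, -0.3291, 0.1022]
ee_rot: [-1.312, 1.033, -1.035]
force: [-2.9, 1.8, 2.6]
width: 0.171
```

Call:
carry_out --pt "0 0 0 0 0 0 255" --pt "0 0 0 0 0 0 255"

```text
time_s: 8.65
position: [0.5031, -0.3291, 0.1024]
ee_rot: [-1.312, 1.033, -1.035]
force: [-2.5, 1.7, 3.5]
width: 0.175
```

Run:
```python
from h import *
s=show();print(s["ft_torque"])
d=get_image("side")
cv2.imwrite("pics/s4.png",cv2.resize(d["img"][190:310,250:410,::-1],None,fx=4.5,fy=4.5,interpolation=2))
for c in("top","side"):print(c,[(n,round(r["p"],2),np.round(r["point"],3)) for n in("cover_centre","cover","tub") for r in pinpoint(c,n)][:4])
s=show()
```

```text
t 8.65 p [ 0.5031 -0.3291  0.1024] F [-2.49  1.73  3.48] w 0.175 q [ 0.79  0.43 -0.36  1.68  0.17  1.06 -0.96]
[[0.233, 0.0, 0.972], [-0.972, -0.001, 0.233], [0.001, -1.0, 0.0]]
[ 0.36109912  0.56583615 -0.01796718]
top [('cover_centre', 0.66, array([ 0.502, -0.33 ,  0.111])), ('cover', 0.8, array([ 0.5  , -0.33 ,  0.088])), ('tub', 0.46, array([ 0.278,  0.389, -0.001]))]
side [('cover_centre', 0.56, array([ 0.5  , -0.331,  0.083])), ('cover', 0.62, array([ 0.502, -0.329,  0.063])), ('tub', 0.92, array([ 0.501, -0.327, -0.002]))]
t 9.0 p [ 0.5031 -0.3292  0.1023] F [-3.14  2.24  3.42] w 0.175 q [ 0.79  0.43 -0.36  1.68  0.17  1.06 -0.96]
[[0.233, 0.0, 0.972], [-0.972, -0.001, 0.233], [0.001, -1.0, 0.0]]
```

View pics/s4.png

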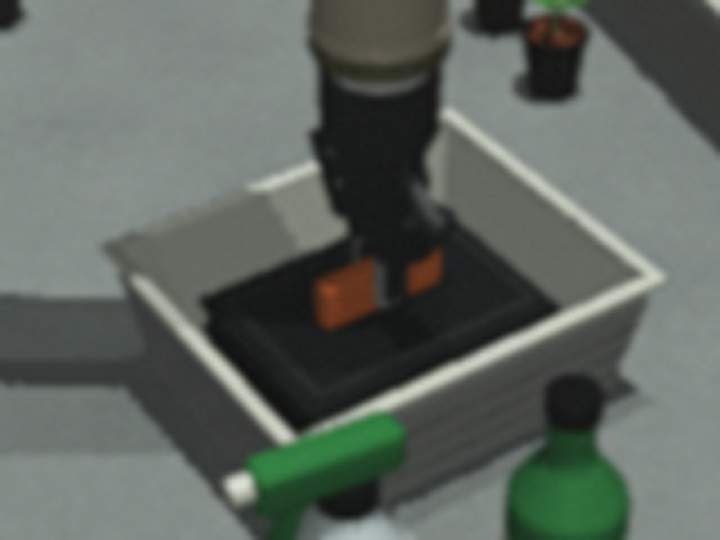

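Call:
carry_out --pt "0 0 0 0 0 0 120" --pt "0 0 0 0 0 0 60" --pt "0 0 0 0 0 0 60" --pt "0 0 0 0 0 0 60"

```text
time_s: 9.5
position: [0.5031, -0.3292, 0.1022]
ee_rot: [-1.312, 1.033, -1.035]
force: [0.4, 0.7, -0.2]
width: 0.767
```

Call:
carry_out --pt "0 0 0 0 -0.005 0 60" --pt "0 0 0 0 -0.03 0 60" --pt "0 0 0 0 -0.07 0 60" --pt "0 0 0 0 -0.13 0 60" --pt "0 0 0 0 -0.18 0 60"

```text
time_s: 10.12
position: [0.5032, -0.3289, 0.2851]
ee_rot: [-1.312, 1.032, -1.036]
force: [0.3, -1.7, 1.0]
width: 0.76
```

Run:
```python
from h import *
s=show()
d=get_image("side")
cv2.imwrite("pics/s5.png",cv2.resize(d["img"][190:310,250:410,::-1],None,fx=4.5,fy=4.5,interpolation=2))
for c in("side",):print(c,[(n,round(r["p"],2),np.round(r["point"],3)) for n in("cover_centre","cover","tub") for r in pinpoint(c,n)][:4])
```

```text
t 10.125 p [ 0.5032 -0.3289  0.2851] F [ 0.34 -1.7   0.97] w 0.76 q [ 0.81  0.29 -0.38  1.47  0.11  1.4  -0.91]
[[0.234, 0.002, 0.972], [-0.972, -0.002, 0.234], [0.002, -1.0, 0.001]]
side [('cover_centre', 0.75, array([ 0.503, -0.328,  0.087])), ('cover', 0.69, array([ 0.502, -0.329,  0.066])), ('cover', 0.5, array([ 0.391, -0.571,  0.002])), ('tub', 0.73, array([ 0.505, -0.331,  0.086]))]
```

View pics/s5.png

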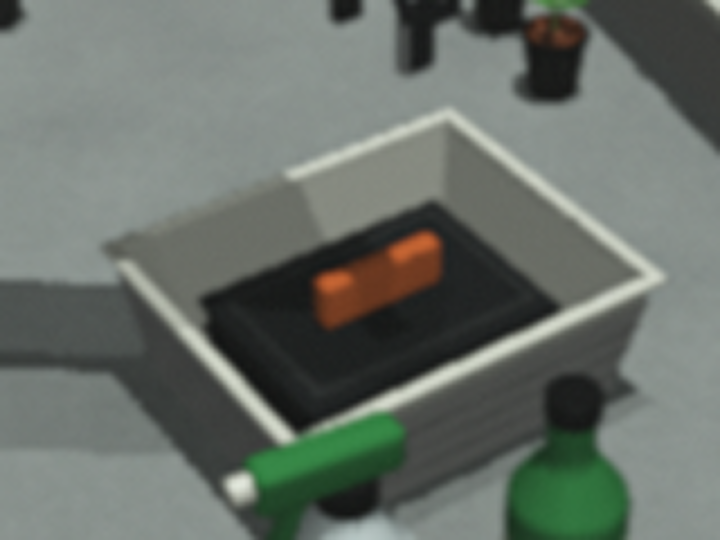

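```bash
cat >> h.py <<'E'
a=1.36
LX=np.array([np.cos(a),np.sin(a),0]);LY=np.array([-np.sin(a),np.cos(a),0]);Z=np.array([0,0,1.])
N=-.5736*LX+.8192*Z;U=.8192*LX+.5736*Z
W=np.array([.5695,.2895,.0745])
RW=np.c_[-LY,-N,U]
def rel():
    s=state();p=np.array(s["position"])-W;F=np.array(s["force"]);r=R.from_matrix(R.from_rotvec(s["ee_rot"]).as_matrix().T@RW).as_rotvec()
    print("t %.2f n %.4f u %.4f ly %.4f | Fn %.2f Fu %.2f Fly %.2f"%(s["time_s"],p@N,p@U,p@LY,F@N,F@U,F@LY),"rotback",np.round(r,4),"w",round(s["width"],3));return s
E
python3 - <<'E'
from h import *
s=show();print(np.linalg.det(RW));print(row(RW,[.55,.15,.28]),W+N*.08)
E
```

```text
t 10.325 p [ 0.5034 -0.3291  0.2833] F [ 0.41  0.7  -0.02] w 0.766 q [ 0.81  0.29 -0.38  1.47  0.11  1.4  -0.91]
[[0.233, 0.002, 0.972], [-0.972, -0.002, 0.233], [0.003, -1.0, 0.002]]
1.0001056000000002
[0.5445, -1.0867, 0.3462, -0.455, 0.0023, 0.1572] [0.55989846 0.24462775 0.140036  ]
```

Call:
carry_out --pt "0.544 -1.087 0.346 -0.455 0.002 0.157 255" --pt "0.544 -1.087 0.346 -0.455 0.002 0.157 255" --pt "0.544 -1.087 0.346 -0.455 0.002 0.157 255" --pt "0.544 -1.087 0.346 -0.455 0.002 0.157 255" --pt "0.544 -1.087 0.346 -0.455 0.002 0.157 255"

```text
time_s: 10.95
position: [0.5327, -0.0161, 0.2799]
ee_rot: [-1.069, 0.332, -0.403]
force: [-0.2, 0.4, 0.3]
width: -0.001
```

Run:
```python
from h import *
s=show();print(row(RW,[.55,.15,.28]))
```

```text
t 10.95 p [ 0.5327 -0.0161  0.2799] F [-0.24  0.44  0.29] w -0.001 q [ 0.81  0.12 -0.64  1.76 -0.41  1.23 -0.2 ]
[[0.879, 0.157, 0.45], [-0.472, 0.421, 0.775], [-0.068, -0.893, 0.444]]
[0.1389, -0.277, 0.0863, -0.0632, 0.0725, 0.1365]
```

Call:
carry_out --pt "0.139 -0.277 0.086 -0.063 0.0725 0.1365 255" --pt "0.139 -0.277 0.086 -0.063 0.0725 0.1365 255" --pt "0.139 -0.277 0.086 -0.063 0.0725 0.1365 255" --pt "0.139 -0.277 0.086 -0.063 0.0725 0.1365 255"

```text
time_s: 11.45
position: [0.5485, 0.1538, 0.279]
ee_rot: [-0.955, 0.1, -0.188]
force: [-0.3, -0.7, 0.1]
width: 0.0
```

Run:
```python
from h import *
s=show();rel();print(row(RW,W+N*.075))
d=get_image("side");t=get_image("top")
cv2.imwrite("pics/s6.png",cv2.resize(d["img"][60:260,220:420,::-1],None,fx=2.9,fy=2.9,interpolation=2))
cv2.imwrite("pics/t6.png",cv2.resize(t["img"][50:260,120:360,::-1],None,fx=2.8,fy=2.8,interpolation=2))
```

```text
t 11.45 p [0.5485 0.1538 0.279 ] F [-0.34 -0.67  0.1 ] w 0.0 q [ 0.68  0.18 -0.78  1.77 -0.51  1.11 -0.09]
[[0.979, 0.115, 0.168], [-0.204, 0.563, 0.801], [-0.002, -0.819, 0.574]]
t 11.45 n 0.2462 u 0.0050 ly -0.0078 | Fn 0.50 Fu -0.54 Fly 0.19 rotback [-0.0009  0.0036 -0.0049] w 0.0
[-0.0009, 0.0036, -0.0049, -0.007, 0.1712, -0.0051]
```

View pics/s6.png

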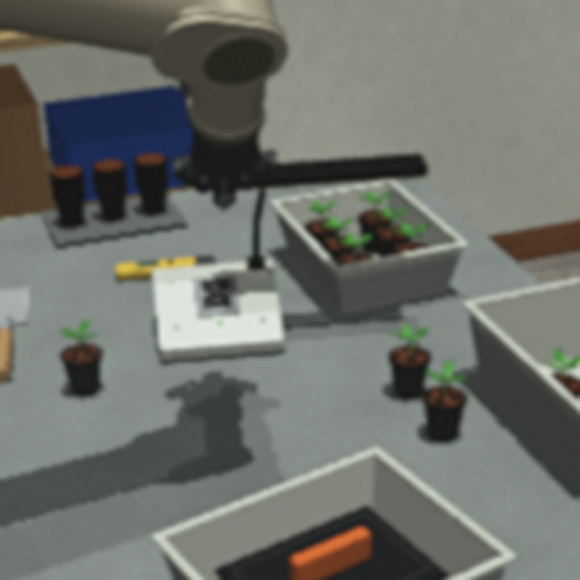

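View pics/t6.png

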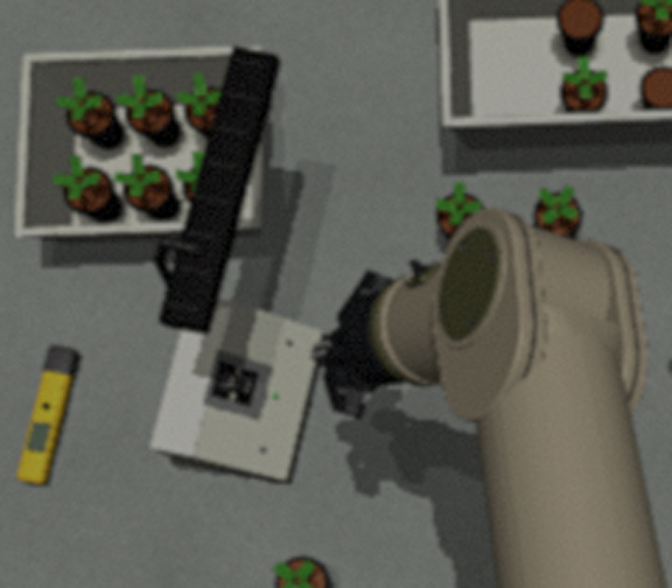

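Call:
carry_out --pt "-0.001 0.004 -0.005 -0.007 0.06 0.003 255" --pt "-0.001 0.004 -0.005 -0.007 0.12 0.003 255" --pt "-0.001 0.004 -0.005 -0.007 0.175 0.003 255" --pt "-0.001 0.004 -0.005 -0.007 0.191 0.003 255" --pt "-0.001 0.004 -0.005 -0.007 0.191 0.003 255"

```text
time_s: 12.18
position: [0.566, 0.2598, 0.1236]
ee_rot: [-0.958, 0.106, -0.2]
force: [-0.3, -0.0, 1.0]
width: -0.002
```

Run:
```python
from h import *
s=show();rel()
d=get_image("side");t=get_image("top")
a=cv2.resize(d["img"][90:190,250:380,::-1],None,fx=6,fy=6,interpolation=2)
cv2.imwrite("pics/s7.png",a)
cv2.imwrite("pics/t7.png",cv2.resize(t["img"][140:230,160:290,::-1],None,fx=6,fy=6,interpolation=2))
```

```text
t 12.175 p [0.566  0.2598 0.1236] F [-0.3  -0.02  0.97] w -0.002 q [ 0.42  0.44 -0.78  1.87 -0.37  0.69 -0.22]
[[0.976, 0.122, 0.178], [-0.216, 0.559, 0.801], [-0.001, -0.82, 0.572]]
t 12.18 n 0.0573 u 0.0037 ly -0.0028 | Fn 0.84 Fu 0.48 Fly 0.29 rotback [ 0.0018 -0.0061  0.0028] w -0.002
```

View pics/s7.png

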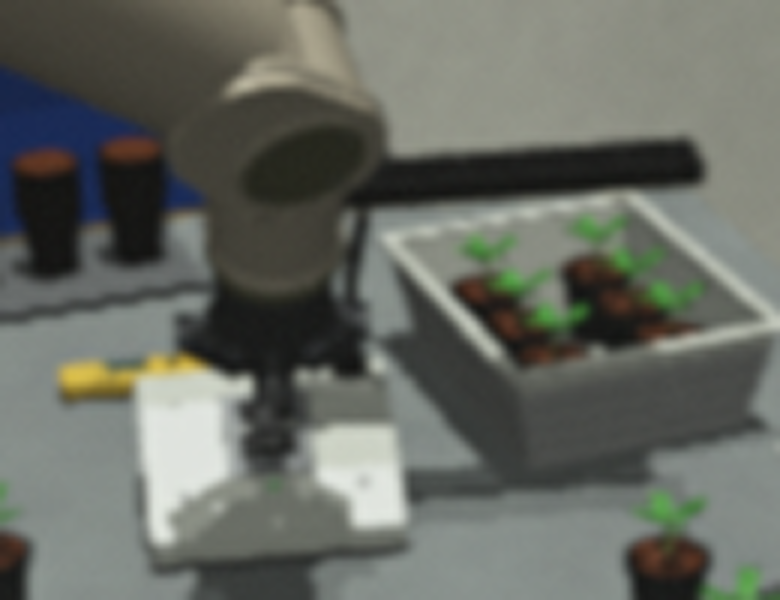

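View pics/t7.png

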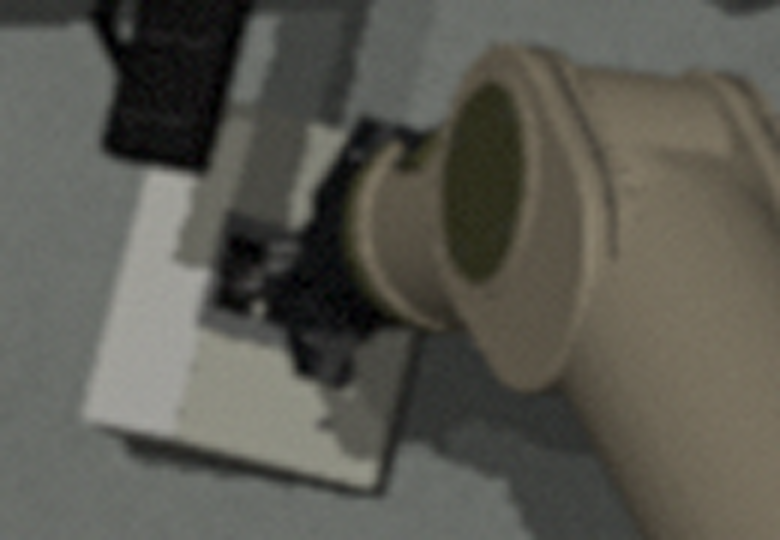

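Call:
carry_out --pt "0.002 -0.006 0.003 -0.003 0.008 0.0045 255" --pt "0.002 -0.006 0.003 -0.003 0.014 0.0045 255" --pt "0.002 -0.006 0.003 -0.003 0.018 0.0045 255" --pt "0.002 -0.006 0.003 -0.003 0.019 0.0045 255"

```text
time_s: 12.78
position: [0.5673, 0.2741, 0.112]
ee_rot: [-0.956, 0.099, -0.197]
force: [-0.2, -1.2, 0.6]
width: 0.004
```

Run:
```python
from h import *
rel()
```

```text
t 12.78 n 0.0397 u 0.0088 ly -0.0011 | Fn 1.18 Fu -0.65 Fly -0.02 rotback [-0.0004  0.0005  0.0029] w 0.004
```

Call:
carry_out --pt "0 0 0 0 0.001 0 255" --pt "0 0 0 0 0.0015 0 255"

```text
time_s: 13.02
position: [0.5675, 0.2749, 0.1108]
ee_rot: [-0.956, 0.099, -0.197]
force: [0.8, 0.4, -0.3]
width: -0.001
```

Call:
carry_out --pt "0 0 0 0 0.001 0 255" --pt "0 0 0 0 0.0015 0 255"

```text
time_s: 13.28
position: [0.5678, 0.2757, 0.1095]
ee_rot: [-0.956, 0.099, -0.197]
force: [0.5, -0.5, -0.7]
width: 0.002
```

Run:
```python
from h import *
rel()
```

```text
t 13.28 n 0.0366 u 0.0087 ly -0.0012 | Fn -0.39 Fu -0.71 Fly -0.58 rotback [-0.0004  0.0004  0.003 ] w 0.002
```

Call:
carry_out --pt "0 0 0 0 0.001 0 255" --pt "0 0 0 0 0.002 0 255"

```text
time_s: 13.52
position: [0.568, 0.2769, 0.1078]
ee_rot: [-0.956, 0.099, -0.197]
force: [0.9, 0.5, -0.3]
width: 0.001
```

Call:
carry_out --pt "0 0 0 0 0.001 0 255" --pt "0 0 0 0 0.0015 0 255"

```text
time_s: 13.78
position: [0.5682, 0.2777, 0.1065]
ee_rot: [-0.956, 0.099, -0.197]
force: [-0.6, 0.1, 0.6]
width: 0.002
```

Run:
```python
from h import *
rel()
```

```text
t 13.78 n 0.0330 u 0.0087 ly -0.0012 | Fn 0.49 Fu 0.26 Fly 0.59 rotback [-0.0004  0.0004  0.0029] w 0.002
```

Call:
carry_out --pt "0 0 0 0 0.001 0 255" --pt "0 0 0 0 0.0015 0 255"

```text
time_s: 14.02
position: [0.5683, 0.2786, 0.1052]
ee_rot: [-0.956, 0.099, -0.197]
force: [-1.7, 0.1, 0.5]
width: -0.0
```

Call:
carry_out --pt "0 0 0 0 0.001 0 255" --pt "0 0 0 0 0.0015 0 255"

```text
time_s: 14.28
position: [0.5685, 0.2795, 0.1039]
ee_rot: [-0.956, 0.099, -0.197]
force: [0.5, -0.2, 0.2]
width: 0.002
```

Run:
```python
from h import *
rel()
```

```text
t 14.28 n 0.0298 u 0.0087 ly -0.0011 | Fn 0.19 Fu 0.04 Fly -0.49 rotback [-0.0004  0.0005  0.0027] w 0.002
```

Call:
carry_out --pt "0 0 0 0 0.001 0 255" --pt "0 0 0 0 0.0015 0 255"

```text
time_s: 14.52
position: [0.5686, 0.2804, 0.1027]
ee_rot: [-0.956, 0.099, -0.197]
force: [0.0, 0.4, -0.3]
width: 0.001
```

Call:
carry_out --pt "0 0 0 0 0.001 0 255" --pt "0 0 0 0 0.001 0 255"

```text
time_s: 14.78
position: [0.5687, 0.281, 0.1018]
ee_rot: [-0.956, 0.099, -0.196]
force: [-0.0, -0.2, 0.4]
width: 0.004
```

Run:
```python
from h import *
rel()
```

```text
t 14.78 n 0.0272 u 0.0087 ly -0.0010 | Fn 0.45 Fu 0.02 Fly -0.03 rotback [-0.0004  0.0005  0.0025] w 0.004
```

Call:
carry_out --pt "0 0 0 0 0.0005 0 255" --pt "0 0 0 0 0.001 0 255"

```text
time_s: 15.02
position: [0.5688, 0.2816, 0.1009]
ee_rot: [-0.956, 0.099, -0.197]
force: [-0.1, -0.1, -0.3]
width: -0.001
```

Call:
carry_out --pt "0 0 0 0 0.0005 0 255" --pt "0 0 0 0 0.001 0 255"

```text
time_s: 15.28
position: [0.569, 0.2821, 0.1002]
ee_rot: [-0.956, 0.1, -0.197]
force: [-0.8, -1.5, 3.4]
width: -0.001
```

Run:
```python
from h import *
rel()
```

```text
t 15.28 n 0.0252 u 0.0087 ly -0.0011 | Fn 3.76 Fu 0.60 Fly 0.42 rotback [-0.0004  0.0004  0.0026] w -0.001
```

Call:
carry_out --pt "0 0 0 0 0.0005 0 255" --pt "0 0 0 0 0.001 0 255" --pt "0 0 0 0 0.001 -0.0015 255" --pt "0 0 0 0 0.001 -0.004 255"

```text
time_s: 15.78
position: [0.5687, 0.2803, 0.0979]
ee_rot: [-0.955, 0.098, -0.197]
force: [-1.9, -1.4, 7.8]
width: -0.004
```

Run:
```python
from h import *
rel()
```

```text
t 15.78 n 0.0244 u 0.0059 ly -0.0012 | Fn 7.37 Fu 3.04 Fly 1.57 rotback [-0.0016  0.0013  0.003 ] w -0.004
```

Call:
carry_out --pt "0.001 -0.001 -0.003 0 0.0003 -0.003 255" --pt "0.001 -0.001 -0.003 0 0.0003 -0.006 255" --pt "0.001 -0.001 -0.003 0 0.0003 -0.009 255"

```text
time_s: 16.15
position: [0.5673, 0.274, 0.0932]
ee_rot: [-0.953, 0.095, -0.199]
force: [-1.7, -1.1, 8.0]
width: -0.007
```

Run:
```python
from h import *
rel()
```

```text
t 16.15 n 0.0243 u -0.0020 ly -0.0011 | Fn 7.39 Fu 3.39 Fly 1.47 rotback [-0.0037  0.0031  0.0061] w -0.007
```

Call:
carry_out --pt "-0.003 0.003 0.006 0 0.0003 -0.003 255" --pt "-0.003 0.003 0.006 0 0.0003 -0.006 255" --pt "-0.003 0.003 0.006 0 0.0003 -0.008 255"

```text
time_s: 16.52
position: [0.5663, 0.2683, 0.089]
ee_rot: [-0.955, 0.1, -0.194]
force: [-2.6, -1.0, 5.8]
width: -0.001
```

Run:
```python
from h import *
rel()
```

```text
t 16.52 n 0.0242 u -0.0092 ly -0.0013 | Fn 5.60 Fu 2.13 Fly 2.30 rotback [-0.0016  0.0007  0.0004] w -0.001
```

Call:
carry_out --pt "-0.002 0 0 -0.001 -0.005 0 255" --pt "-0.002 0 0 -0.001 -0.005 0.01 255" --pt "-0.002 0 0 -0.001 -0.005 0.0195 255" --pt "-0.002 0 0 -0.001 -0.003 0.0195 255" --pt "-0.002 0 0 -0.001 -0.0012 0.0195 255"

```text
time_s: 17.15
position: [0.5684, 0.2837, 0.1011]
ee_rot: [-0.957, 0.1, -0.194]
force: [-0.5, -0.4, 4.3]
width: -0.0
```

Run:
```python
from h import *
rel()
```

```text
t 17.15 n 0.0251 u 0.0104 ly -0.0001 | Fn 3.81 Fu 2.04 Fly 0.45 rotback [0.0004 0.0009 0.0002] w -0.0
```

Call:
carry_out --pt "0 0 0 0 0.001 0 255" --pt "0 0 0 0 0.0011 -0.003 255" --pt "0 0 0 0 0.0011 -0.007 255" --pt "0 0 0 0 0.0011 -0.011 255" --pt "0 0 0 0 0.0011 -0.014 255"

```text
time_s: 17.77
position: [0.5662, 0.2733, 0.0925]
ee_rot: [-0.956, 0.1, -0.194]
force: [-1.6, -1.4, 7.7]
width: 0.002
```

Run:
```python
from h import *
rel()
```

```text
t 17.77 n 0.0242 u -0.0032 ly -0.0002 | Fn 7.34 Fu 3.02 Fly 1.25 rotback [-0.0002  0.0009  0.0001] w 0.002
```

Call:
carry_out --pt "0 0 0 0 0.0002 -0.004 255" --pt "0 0 0 0 0.0002 -0.0068 255" --pt "0 0 0 0 -0.006 -0.0068 255" --pt "0 0 0 0 -0.06 -0.02 255" --pt "0 0 0 0 -0.11 -0.03 255"

```text
time_s: 18.4
position: [0.5473, 0.1863, 0.166]
ee_rot: [-0.956, 0.101, -0.193]
force: [0.4, -0.2, 0.0]
width: 0.0
```

```bash
cat > look.py <<'E'
from h import *
import sys
rel()
d=get_image("side");t=get_image("top")
a=cv2.resize(d["img"][140:190,270:330,::-1],(660,550),interpolation=2)
n=sys.argv[1]
b=cv2.resize(t["img"][165:207,183:228,::-1],(590,550),interpolation=2)
cv2.imwrite(f"pics/w{n}s.png",a);cv2.imwrite(f"pics/w{n}t.png",b)
print("wheel px side",proj(d,[W])[0],"top",proj(t,[W])[0])
for im,nm,p in((d,"side",proj(d,[W])[0]),(t,"top",proj(t,[W])[0])):
    x,y=np.round(p).astype(int); c=im["img"][y-9:y+10,x-9:x+10].astype(int); w=np.clip(c[:,:,0]-np.maximum(c[:,:,1],c[:,:,2])-15,0,None)
    print(nm,"orange sum",w.sum(), end=" ")
    if w.sum()>30:
        yy,xx=np.mgrid[y-9:y+10,x-9:x+10]; print("centroid",(w*xx).sum()/w.sum(),(w*yy).sum()/w.sum(),"max",w.max(),end="")
    print()
for e in(-.0084,0,.0084):
    print("dimmer->px (side, top) across",e)
    for q in(.3,.6,.9,1.2,1.5):
        P=W-.028*N+.028*(np.cos(q-.9)*N+np.sin(q-.9)*U)+e*LY
        print(q,np.round(proj(d,[P])[0],1),np.round(proj(t,[P])[0],1))
E
python3 look.py 1
```

```text
t 18.40 n 0.1355 u -0.0340 ly 0.0001 | Fn 0.11 Fu -0.08 Fly -0.47 rotback [-0.0001  0.0006 -0.0006] w 0.0
wheel px side [293.97651514 159.88440913] top [204.41404644 186.67034192]
side orange sum 186 centroid 294.005376344086 158.1021505376344 max 34
top orange sum 574 centroid 201.96341463414635 185.63937282229966 max 48
dimmer->px (side, top) across -0.0084
0.3 [296.4 163.7] [209.6 185.6]
0.6 [296.2 161.7] [207.6 184.8]
0.9 [296.  159.7] [205.1 183.9]
1.2 [295.8 158.1] [202.3 183.2]
1.5 [295.6 156.9] [199.4 182.5]
dimmer->px (side, top) across 0
0.3 [294.3 163.9] [208.9 188.3]
0.6 [294.2 161.8] [206.9 187.5]
0.9 [294.  159.9] [204.4 186.7]
1.2 [293.8 158.2] [201.6 185.9]
1.5 [293.6 157. ] [198.7 185.3]
dimmer->px (side, top) across 0.0084
0.3 [292.3 164.1] [208.2 191. ]
0.6 [292.1 162. ] [206.2 190.2]
0.9 [291.9 160. ] [203.7 189.4]
1.2 [291.7 158.4] [200.9 188.6]
1.5 [291.5 157.2] [198. 188.]
```

View pics/w1s.png

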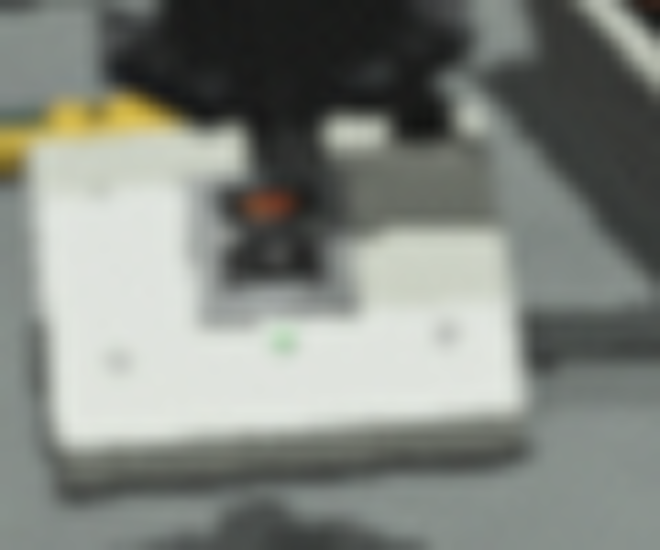

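View pics/w1t.png

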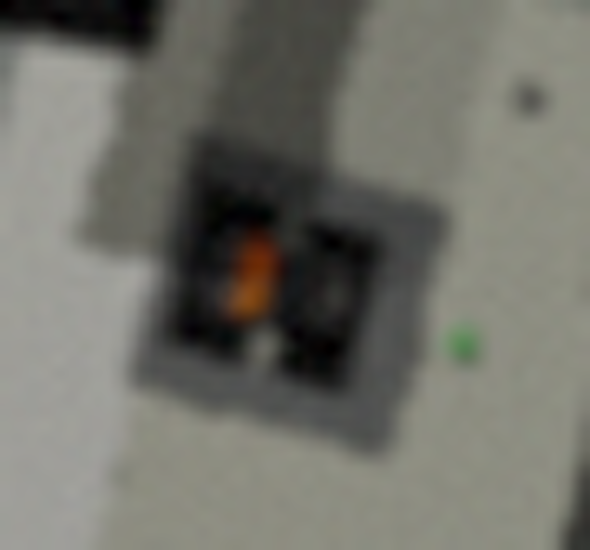

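```bash
cat > avg.py <<'E'
from h import *
import sys,pickle
n=sys.argv[1];k=int(sys.argv[2]);out={}
for c,(x0,y0,w,h) in {"side":(280,148,28,22),"top":(190,173,30,28)}.items():
    L=[get_image(c) for _ in range(k)];d=L[0];A=np.mean([l["img"].astype(float) for l in L],0);out[c]=(d["K"],d["rvec"],d["tvec"],A)
    cr=A[y0:y0+h,x0:x0+w,::-1]; g=np.clip(cr*1.6,0,255).astype(np.uint8)
    S=24 if c=="side" else 20
    b=cv2.resize(g,None,fx=S,fy=S,interpolation=cv2.INTER_NEAREST)
    for i in range(0,w,5): cv2.putText(b,str(x0+i),(i*S,10),0,.4,(0,255,255),1)
    for i in range(0,h,5): cv2.putText(b,str(y0+i),(0,i*S+12),0,.4,(0,255,255),1)
    cv2.imwrite(f"pics/a{n}_{c}.png",b)
    for nm,P in (("Wtop",W),("ptr-",W-.0065*N-.0105*LY),("ptr+",W-.0065*N+.0105*LY)): print(c,nm,np.round(proj(d,[P])[0],2))
pickle.dump(out,open(f"a{n}.pkl","wb"))
E
python3 avg.py 1 6
```

```text
side Wtop [293.98 159.88]
side ptr- [296.54 160.43]
side ptr+ [291.38 160.84]
top Wtop [204.41 186.67]
top ptr- [204.55 183.44]
top ptr+ [202.79 190.23]
```

View pics/a1_top.png

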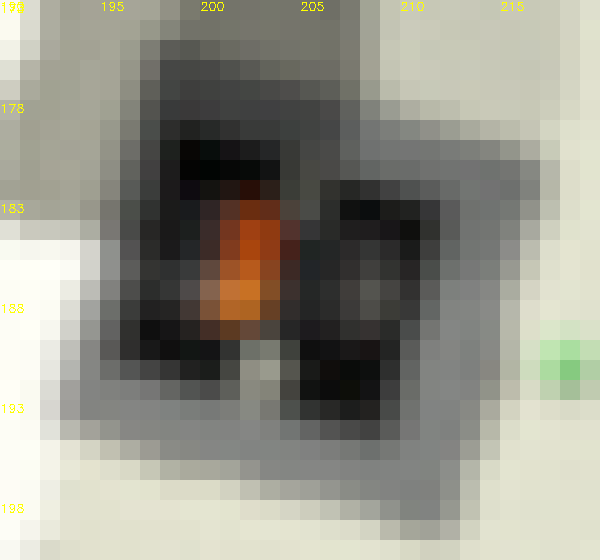

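View pics/a1_side.png

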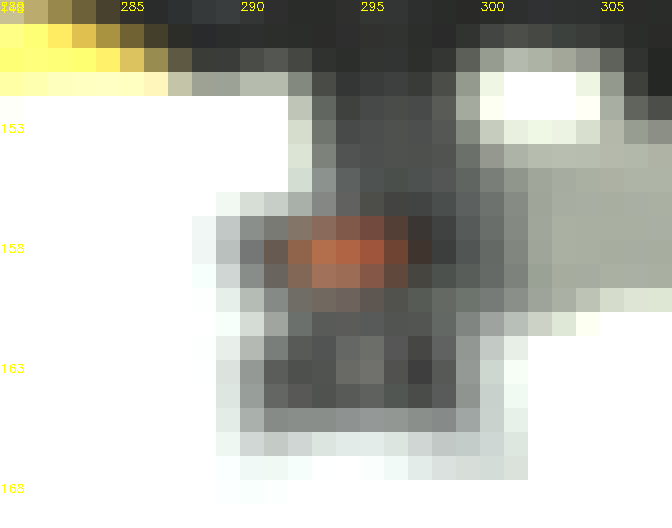

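Call:
carry_out --pt "0 0 0 0 0.03 0.039 255" --pt "0 0 0 0 0.075 0.039 255" --pt "0 0 0 0 0.1 0.039 255" --pt "0 0 0 0 0.1055 0.039 255" --pt "0 0 0 0 0.1055 0.039 255"

```text
time_s: 19.73
position: [0.5672, 0.2782, 0.1015]
ee_rot: [-0.956, 0.1, -0.193]
force: [-0.7, -0.0, 0.6]
width: -0.001
```

Run:
```python
from h import *
rel()
```

```text
t 19.73 n 0.0288 u 0.0060 ly -0.0001 | Fn 0.62 Fu 0.24 Fly 0.73 rotback [-0.0005  0.0011 -0.0004] w -0.001
```

Call:
carry_out --pt "0 0 0 0 0.002 -0.0005 255" --pt "0 0 0 0 0.0038 -0.0005 255" --pt "0 0 0 0 0.0043 -0.0005 255" --pt "0 0 0 0 0.0045 -0.0005 255"

```text
time_s: 20.23
position: [0.5683, 0.2798, 0.0979]
ee_rot: [-0.956, 0.1, -0.195]
force: [0.4, -2.9, 4.7]
width: -0.0
```

Run:
```python
from h import *
rel()
```

```text
t 20.23 n 0.0247 u 0.0054 ly -0.0008 | Fn 5.42 Fu 0.43 Fly -0.99 rotback [-0.0005  0.0008  0.0009] w -0.0
```

Call:
carry_out --pt "0 0 0 0 0.0007 -0.001 255" --pt "0 0 0 0 0.0008 -0.0035 255" --pt "0 0 0 0 0.0008 -0.006 255" --pt "0 0 0 0 0.0008 -0.0076 255" --pt "0 0 0 0 0.0008 -0.0076 255"

```text
time_s: 20.85
position: [0.5673, 0.2746, 0.0936]
ee_rot: [-0.955, 0.099, -0.195]
force: [-1.3, -3.2, 6.7]
width: 0.001
```

Run:
```python
from h import *
rel()
```

```text
t 20.85 n 0.0243 u -0.0013 ly -0.0010 | Fn 7.47 Fu 1.07 Fly 0.61 rotback [-0.0014  0.0014  0.0013] w 0.001
```

Call:
carry_out --pt "0 0 0 0 -0.006 0 255" --pt "0 0 0 0 -0.06 -0.02 255" --pt "0 0 0 0 -0.12 -0.03 255" --pt "0 0 0 0 -0.17 -0.03 255" --pt "0 0 0 0 -0.2 -0.03 255"

```text
time_s: 21.48
position: [0.538, 0.1366, 0.2418]
ee_rot: [-0.956, 0.099, -0.197]
force: [1.2, -0.5, -0.2]
width: -0.001
```

```bash
python3 look.py 2 | head -4; python3 avg.py 2 4
```

```text
t 21.48 n 0.2266 u -0.0319 ly -0.0012 | Fn -0.03 Fu -0.28 Fly -1.31 rotback [-0.0006  0.001   0.0034] w -0.001
wheel px side [293.97651514 159.88440913] top [204.41404644 186.67034192]
side orange sum 107 centroid 294.02803738317755 159.50467289719626 max 16
top orange sum 660 centroid 204.1469696969697 186.58636363636364 max 57
side Wtop [293.98 159.88]
side ptr- [296.54 160.43]
side ptr+ [291.38 160.84]
top Wtop [204.41 186.67]
top ptr- [204.55 183.44]
top ptr+ [202.79 190.23]
```

View pics/a2_top.png

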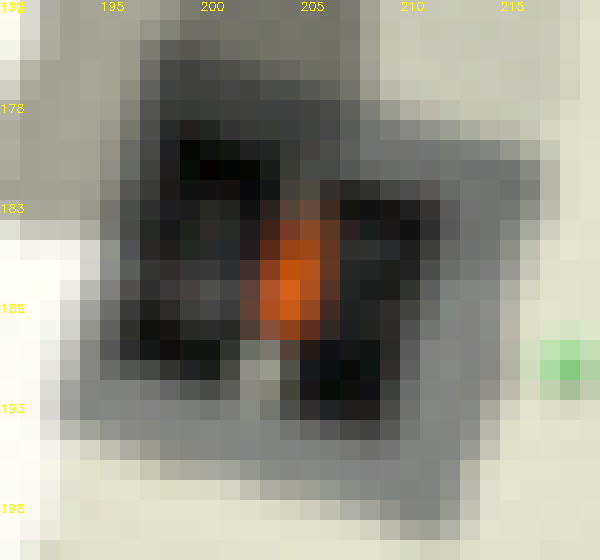

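View pics/a2_side.png

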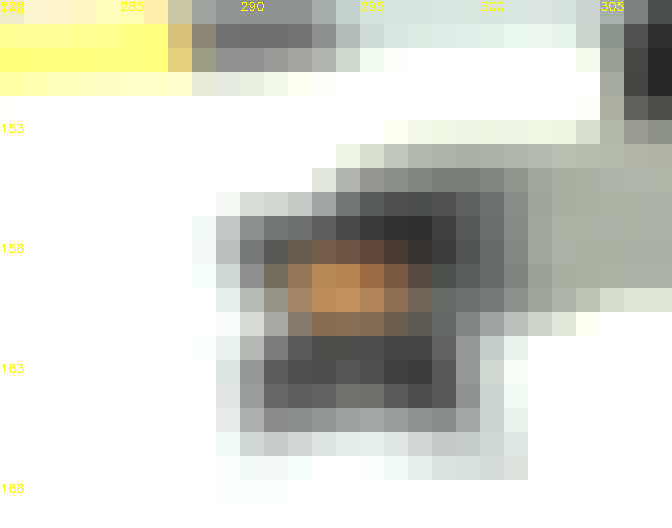

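Run:
```python
from h import *
import pickle
from scipy.optimize import brentq
for n in(1,2):
    o=pickle.load(open(f"a{n}.pkl","rb"))
    for c in o:
        K,r,t,A=o[c];d=dict(K=K,rvec=r,tvec=t);p=proj(d,[W])[0];x,y=np.round(p).astype(int)
        for th in(5,15,25):
            c_=A[y-6:y+7,x-7:x+8];w=np.clip(c_[:,:,0]-c_[:,:,1]*.5-c_[:,:,2]*.5-th,0,None) # orange
            yy,xx=np.mgrid[y-6:y+7,x-7:x+8];q=np.array([(w*xx).sum(),(w*yy).sum()])/w.sum()
            Q=np.linspace(.3,1.7,281);PX=proj(d,[W-.028*N+.028*(np.cos(k-.9)*N+np.sin(k-.9)*U) for k in Q])
            print(n,c,th,np.round(q,2),Q[np.argmin(((PX-q)**2).sum(1))])
# state of cover
print([(n,round(r["p"],2),np.round(r["point"],3)) for n in("cover_centre","cover","tub") for r in pinpoint("side",n)][:4])
```

```text
1 side 5 [293.97 158.12] 1.215
1 side 15 [293.96 158.13] 1.215
1 side 25 [293.97 158.17] 1.205
1 top 5 [201.89 185.79] 1.175
1 top 15 [201.92 185.81] 1.17
1 top 25 [201.93 185.8 ] 1.17
2 side 5 [294.02 159.53] 0.9550000000000001
2 side 15 [293.98 159.56] 0.9550000000000001
2 side 25 [293.97 159.51] 0.96
2 top 5 [204.19 186.52] 0.925
2 top 15 [204.18 186.59] 0.925
2 top 25 [204.15 186.65] 0.925
[('cover_centre', 0.93, array([ 0.503, -0.33 ,  0.086])), ('cover', 0.79, array([ 0.499, -0.328,  0.067])), ('cover', 0.53, array([ 0.518, -0.572, -0.002])), ('cover', 0.43, array([ 0.759,  0.056, -0.003]))]
```

Run:
```python
from h import *
t=get_image("top");d=get_image("side")
cv2.imwrite("pics/t9.png",cv2.resize(t["img"][130:280,340:490,::-1],None,fx=3.9,fy=3.9,interpolation=2))
V=[]
cov=[box(.19,.14,.063,.069),box(.09,.016,.063,.103)]
for c,dd in(("top",t),("side",d)):
    o=outline_of(c,"cover")
    for r in o:
        if abs(np.argwhere(r["mask"]).mean(0)-proj(dd,[[.503,-.329,.07]])[0][::-1]).max()<12:
            V.append((dd,r["mask"].astype(float)));print(c,r["p"]);break
for v in [V[:1],V]:
    r=fit(v,cov,[.503,-.329,.23]);print(np.round(r.x,4),r.fun)
for n in("cup_a","feed","sprayer","trowel","ph_meter"): print(n,[np.round(r["point"],3).tolist() for r in pinpoint("side",n) if r["p"]>.3])
print(state()["time_s"],state()["force"])
```

```text
top 0.75
side 0.58
[ 0.5022 -0.3314  0.2313] 0.026719104768083035
[ 0.5023 -0.3298  0.2263] 0.08097410209515019
cup_a [[0.761, 0.056, 0.001], [0.762, -0.049, -0.0], [0.361, 0.223, -0.005], [0.504, -0.328, 0.088]]
feed []
sprayer [[0.388, -0.573, -0.0]]
trowel [[0.283, 0.384, -0.001]]
ph_meter [[0.547, 0.514, -0.002]]
22.575 [ 0.37763282  0.48216097 -0.44949573]
```

View pics/t9.png

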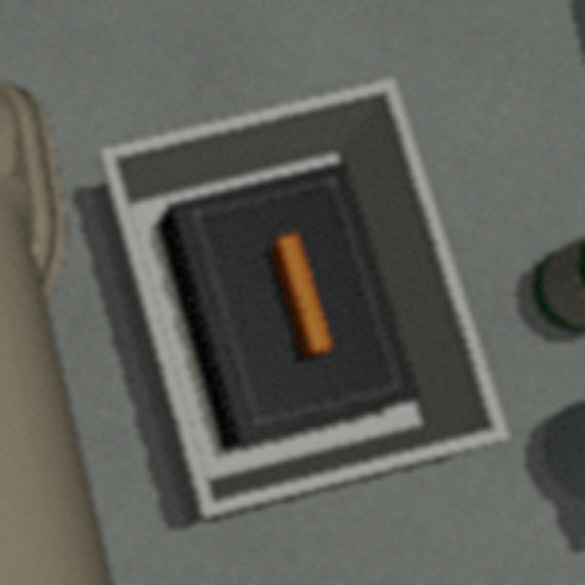

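The cover sits squarely on the stack: bar at about (300,295) in this crop, edges parallel to the tub. The bystanders the detector found are within a few mm of their first positions, so I'm handing in.

```bash
python3 -c "
from rig import sign_off
print(sign_off())"
```

```text
the job is handed in; nothing more can be done
None
```

I put the cover board on the tray stack and dimmed the lamp, then handed the job in at about 22.6 s of the 61 s. No verdict is reported, so what follows rests on my own measurements.

- **Cover:** I lowered it in small steps until the force showed contact, about 6–7 N, well under the 20 N limit. I then let go and backed off. My last mask fit put it within about 2 mm and 1° of the tub, lying flat.
- **Lamp wheel:** I rolled it down the slope in three strokes with the closed fingertips. The highest pressing force I read was about 7.5 N, against roughly 12 N for the click. Force is only read at the end of each move, so a short peak in between would not show. The orange line last read 0.93 rad from the top camera and 0.96 rad from the side. They disagree by 0.03 rad, and both are inside 0.75–1.05.
- **Other things on the bench:** The side camera found the three cups, sprayer, trowel and pH meter within about 4 mm of where they started. It missed the plant-feed bottle in that last check. The bottle still showed in the last top picture, and the arm never went near it.
- **Robot:** It was clear of everything at the end, with only noise-level force.

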